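# Lock the lamp hatch of a microscope light unit

## Robot

A 7-joint arm with a two-finger parallel gripper is mounted at the origin on the work surface. World frame = base frame: x ahead of the robot, y to its left, z up, the work surface at z = 0. Lengths are in mm, angles in rad, forces in N, time in s.
With the tool pointing down it reaches from about 350 to 900 mm from the base axis. Payload 8.1 kg.
Tool frame: the origin (TCP) lies at the very end of the fingers, on their centre line; the grasp point (between the pads) lies 19 mm behind it; z points along the fingers, y is the line along which they close (so a half turn about z gives the same grasp; the last joint's range is limited). The gripper opens to 92 mm and grips with 3 to 60 N. Pads are 19 mm wide; open, the fingers measure 130 mm over their backs; the gripper's body (75 mm by 190 mm) begins 47 mm behind the grasp point.
Start: joints at [1.072, 0.434, 0.025, 1.573, -0.012, 1.134, -0.075], TCP at [240.945, -576.704, 226.742] pointing down, gripper open.
Joint ranges: [-2.62, 2.62], [-0.44, 2.09], [-1.27, 1.32], [0.08, 2.57], [-1.32, 4.46], [0.12, 2], [-2.74, 2.74]. Speed limits (rad/s): [2.22, 2.22, 3.01, 3.01, 3.14, 3.14, 3.14].

## Interface

Orientations are given as a unit quaternion [w, x, y, z].
In Python, from bench import manip, cams, search_frame gives the robot as it stands. The module is installed in compiled form; this text tells all that it offers.
- The arm moves only by the shell command python3 -m handwheel 'ROWS' [FORCE]. ROWS is JSON, a list of rows, each a list of 5 numbers: the shift along the tool's x, y, z in mm, then the turn about the tool's z in rad, then the opening, from 0 (shut) to 1 (fully open). In form: [[dx, dy, dz, turn, claw], ...]. A call has 1 to 10 rows; each row is the pose to reach, as a shift and turn from the pose commanded when the call began, along the tool's axes at that moment; what a row does not reach only later rows make up. A row lasts 1/12 s, in which the tool goes at most 41.7 mm and 7.16 degrees, less where a joint would pass 70% of its speed; a pose out of reach is approached as far as the arm can. A call with a gripper value outside its range is refused whole. The fingers move at their own pace and stop on an object; FORCE is the grip in N (left out, the last holds). Time passes only in rows, so rows that repeat a pose let the fingers close. It gives the time, the measured TCP pose, the force, the opening and the grip force at its end, in the units of the state.
- manip.get_obs(): the state, without advancing time (a new reading comes with each control period).
- cams.get_image(name): name is "scene" or "top" or "wrist"; returns the picture (384x512x3 uint8, red, green, blue); there is no depth.
- cams.camera_params(name): a dict with "mtx" (3x3 intrinsics, pixels), "origin" and "attitude" of the camera in the world. Camera axes: x right, y up, looking along -z (the intrinsics and any distortion apply to the point x, -y, -z); pixel columns grow to the right and rows downward; lengths in mm; the calibration is good to about 2 mm. The wrist camera is an equidistant fisheye: a pixel r from the principal point sees the ray r / f radians off the axis. A picture is of the moment at which its call begins: read the wrist's pose just before it. camera_params takes no time and is no camera call; for the wrist camera it gives the pose at the moment of the call.
- manip.finish_job(): hands the job in; it is judged then, once.
Trained networks look in the newest picture that a camera, given by its name, has taken for a name from the list of things; names that differ only in an ending like _2 or _b are one class to them, and where a whole thing is asked for, a point or a joint stands for the part that bears it (a point fixed in the world has none). Each returns a list of dicts, best first, with "confidence" (0 to 1); they miss things now and then, are a little off and sometimes report something else, mostly with a low value. They report only what shows in the picture. A call takes as long as a camera call. They do not tell look-alikes from the thing itself.
- search_frame(camera, thing): "at" ([column, row] in pixels, amid what is visible of it).
The state is a dict: "clock": time; "qpos": joint angles; "joint_velocities": joint speeds; "joint_torque": joint torques, N m; "tool_pos": TCP position; "ee_rot": TCP orientation; "wrist_force": force on the tool from outside, world axes, zero at the start; "ft_torque": the same for the moment, N m; "gripper_width": opening from 0.0 (shut) to 1.0 (fully open); "finger_force": force on a finger pad.
Only numpy, scipy, OpenCV 4.12 (cv2) and the standard library are available. Lean on these libraries where they do the work, as an engineer would, in place of code of your own. Each camera call takes 0.05 s, during which the arm holds its last target. There are 200 camera calls.

## Task

The lamp hatch on top of the white microscope light unit stands ajar on its spring. With the gripper shut, set the fingertips in the orange slot of the hatch's round black quarter-turn fastener, press the hatch down flush and, keeping it down, turn the fastener clockwise (seen from above) to its stop, so that the slot points to the green dot and the hatch stays locked shut; then move clear. Do not shift, tip or lift the petri dish, the jar or the brush.

Things in the scene. Friction and masses are not known exactly. Their poses are not given: they have to be found in the camera images.
- unit: White light unit, fixed, 190 (x) x 290 (y) x 98 mm high; origin at the centre of its underside, x from its front (robot side, with a light port and knob sticking out 24 mm) to its back, z up. Left part (y +27 to +145 mm): solid block, flat top at 98 mm. Right part (y -145 to +25 mm): lamp bay covered by the grey hatch, 185 x 168 x 18 mm.
- lid (a joint): Angle of the grey hatch, hinged on its back edge (unit frame x +90, y -60, z 80 mm). 0 = shut, top level with the unit's top at 98 mm; 0.1 rad = ajar as found (stop). A spring holds it ajar: at the fastener 1.5 to 3 N starts it down, 4 to 7 N shuts it fully (about 10 mm travel). Let go unlocked, it springs up again.
- fastener (a joint): Angle of the quarter-turn fastener: 0 = unlocked, slot to the red dot at the unit's right (-y); grows clockwise from above; pi/2 = locked (hard stop), slot to the green dot at the front (-x). Stays where left; takes 0.1 to 0.2 N m. In the last 0.3 rad a tongue under the slot slides under a keeper and holds the hatch within 0.02 rad of shut; with the hatch up the keeper blocks it.
- turn_disc: Fastener's turning disc, 92 mm across, black, top flush with the hatch's top. Origin on its axis, level with the hatch's underside. Orange-floored slot, 38 mm wide, 14 mm deep (floor 4 mm above the origin), runs along the disc's -y from 6 mm off the axis to the rim, closed there by the hatch (47 mm radius). Shut fingers have play in it, so they must travel past the angle wanted.
- slot (a point): Middle of the slot's floor, 26 mm from the turning axis: the place for the fingertips. It turns with the disc and tilts with the hatch. With the hatch shut it is 84 mm above the bench.
- axis (a point): Point of the turning axis at the level of the slot's floor, fixed in the hatch. With the hatch shut it lies at unit frame x = -15, y = -60, z = 84 mm.
- dish: Glass petri dish, 80 mm across, 15 mm high, loose on the left part of the unit's top; origin at the centre of its underside.
- jar: Small clear specimen jar with a blue cap, 36 mm across, 45 mm high, loose on the left part of the unit's top, beside the dish; origin at the centre of its underside.
- brush: Flat cleaning brush with a wooden handle, about 200 mm long, 42 mm wide, under 30 mm high, loose, lying along its own x on the bench to the right of the unit; origin at the middle of its underside.
Not all that is in view belongs to the job. Leave any pink or yellow look-alike of the brush alone.

How it is judged (in metres and radians):
On the way, in this order (a step that is already met when the one before it is completed fails the run):
1. the fingertips, on the fastener's disc, press the hatch down flush while the fastener is not yet locked (value of joint lid below 0.03 rad and value of joint fastener below 1.3 rad and contact force between the fingers and turn_disc above 1 N), for 0.1 s.
2. the fastener is turned to its locked position by the fingertips, with the hatch down (value of joint lid below 0.03 rad and value of joint fastener above 1.4 rad and contact force between the fingers and turn_disc above 0.5 N), for 0.05 s.
At the end, for the whole second after the job is handed in: The hatch is shut within 0.03 rad, held by the fastener, which stands at more than 1.4 rad (a quarter turn is 1.57); dish, jar and brush are at rest within 30 mm of where they stood (value of joint lid below 0.03 rad and value of joint fastener above 1.4 rad and linear speed of each of dish, jar, brush below 0.02 m/s); the robot touches nothing.
It fails at once if the petri dish was pushed aside, tipped or lifted (distance of dish from where it was at the start of the episode above 0.03 m or angle between dish's own z axis and vertical above 0.5 rad).
It fails at once if the jar was pushed aside, tipped or lifted (distance of jar from where it was at the start of the episode above 0.03 m or angle between jar's own z axis and vertical above 0.5 rad).
It fails at once if the brush was pushed aside or lifted (distance of brush from where it was at the start of the episode above 0.03 m).
It also fails if it takes over 38 s, if anything falls off the work surface, if the arm or the gripper's body presses on something with over 40 N, if the wrist force passes 120 N, or if a joint passes its speed limit or range.

## Working session

There is one attempt and no reset: what is moved stays moved. The work goes in short steps, Python scripts to look and compute and a shell command to move; the robot and the scene stay as the last step left them, time stands still between calls to the robot, and variables do not carry over. Pictures are saved under pics/ and viewed, at most 10 in all, crops included, and the job is handed in when it is done.

```bash
mkdir -p pics; cat > h.py <<'E'
import numpy as np, cv2
from scipy.spatial.transform import Rotation as R
from bench import manip, cams, search_frame
def rot(a):
    a=np.array(a,float)
    return a if a.shape==(3,3) else R.from_quat(a[[1,2,3,0]]).as_matrix()
def ray(p,uv):
    K=np.array(p["mtx"]);v=np.array([(uv[0]-K[0,2])/K[0,0],(uv[1]-K[1,2])/K[1,1]])
    return rot(p["attitude"])@np.array([v[0],-v[1],-1])
def hit(p,uv,z):
    o=np.array(p["origin"]);d=ray(p,uv);return o+d*(z-o[2])/d[2]
def fishray(p,uv):
    K=np.array(p["mtx"]);v=np.array([(uv[0]-K[0,2])/K[0,0],(uv[1]-K[1,2])/K[1,1]]);t=np.hypot(*v);s=np.sin(t)/max(t,1e-9)
    return rot(p["attitude"])@np.array([v[0]*s,-v[1]*s,-np.cos(t)])
def hitf(p,uv,z):
    o=np.array(p["origin"]);d=fishray(p,uv);return o+d*(z-o[2])/d[2]
E
python3 - <<'E'
from h import *
s=manip.get_obs();print(s["clock"],s["tool_pos"],s["ee_rot"])
for n in ["scene","top"]:
    im=cams.get_image(n);cv2.imwrite(f"pics/{n}.png",im[:,:,::-1]);p=cams.camera_params(n);print(n,p)
    for t,z in [("unit",98),("turn_disc",108),("slot",94),("dish",105),("jar",120),("brush",10)]:
        for r in search_frame(n,t)[:3]: print(t,np.round(r["at"]),round(r["confidence"],2),np.round(hit(p,r["at"],z)))
E
```

```text
0.0 [ 240.72490839 -576.22684922  225.95511354] [-7.56471774e-04  9.80485957e-01  1.96587546e-01 -2.28951725e-04]
scene {'mtx': array([[432.11713116,   0.        , 247.25641396],
       [  0.        , 432.11713116, 187.65388569],
       [  0.        ,   0.        ,   1.        ]]), 'origin': array([1203.42436296,  103.93272623,  789.08781576]), 'attitude': array([0.58947162, 0.23722413, 0.30183054, 0.71073641])}
unit [321. 243.] 0.81 [652. 132.  98.]
turn_disc [300. 218.] 0.67 [602.  85. 108.]
slot [299. 218.] 0.42 [592.  83.  94.]
dish [368. 196.] 0.87 [512. 225. 105.]
jar [380. 228.] 0.63 [611. 246. 120.]
brush [227. 166.] 0.91 [ 367. -131.   10.]
brush [224. 254.] 0.8 [651. -71.  10.]
brush [146. 271.] 0.76 [ 726. -228.   10.]
top {'mtx': array([[366.77085591,   0.        , 253.40060559],
       [  0.        , 366.77085591, 197.89037904],
       [  0.        ,   0.        ,   1.        ]]), 'origin': array([ 437.08093885,  -30.06129272, 1101.48616441]), 'attitude': array([-0.70404005, -0.02630125,  0.02741554,  0.70914331])}
unit [197. 172.] 0.84 [585. 124.  98.]
turn_disc [210. 168.] 0.64 [597.  87. 108.]
slot [211. 168.] 0.98 [597.  85.  94.]
jar [148. 163.] 0.74 [608. 251. 120.]
brush [366. 191.] 0.92 [ 539. -369.   10.]
brush [177. 262.] 0.85 [332. 193.  10.]
brush [286. 247.] 0.83 [ 375. -128.   10.]
```

View pics/top.png

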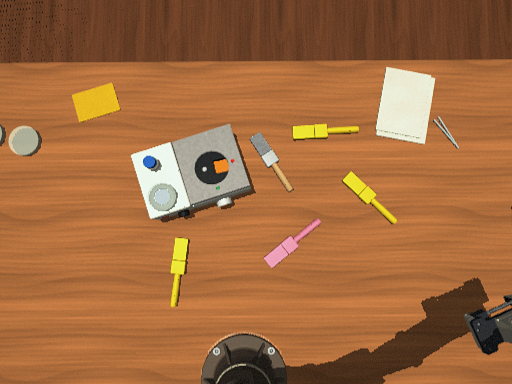

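View pics/scene.png

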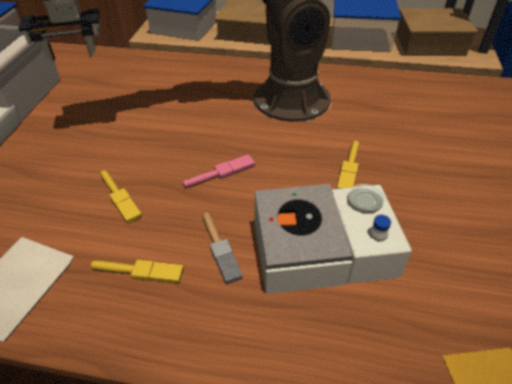

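```bash
python3 - <<'E'
from h import *
c=[]
for n,(x,y,w,h) in {"top":(120,110,180,120),"scene":(220,150,200,150)}.items():
    im=cv2.imread(f"pics/{n}.png")[y:y+h,x:x+w];c.append(cv2.resize(im,(780,300*0+ (300)),interpolation=cv2.INTER_CUBIC) if 0 else cv2.resize(im,(400*1,int(400*h/w)),interpolation=cv2.INTER_CUBIC))
im=cv2.imread("pics/top.png")[110:230,120:300];cv2.imwrite("pics/crop.png",cv2.resize(im,(792,528),interpolation=cv2.INTER_CUBIC))
E
```

```text
(no output)
```

View pics/crop.png

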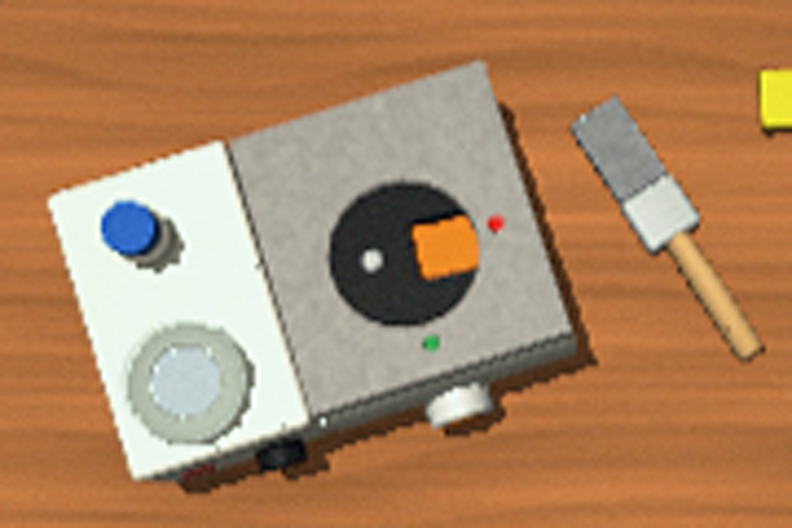

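The pictures show one light unit, with the hatch at the right of its top, the disc at top-image px (212,168), and the slot at (221,167) pointing to the red dot at (233,161). Things that could be mistaken for the brush: the real one is grey and wood at (270,162). The yellow ones at (325,131), (370,197) and (180,270) and the pink one at (292,243) are decoys. The crop confirms that there is only one slotted fastener. The white spot at (204,169) is just a mark.

```bash
cat > fit.py <<'E'
from h import *
from scipy.optimize import least_squares
p=cams.camera_params("top")
f=lambda c:(c[0]/4.4+120-.4,c[1]/4.4+110-.4)
px=[f(c) for c in [(50,195),(222,142),(308,420),(135,480)]]
W=np.array([hit(p,u,98)[:2] for u in px]);U=np.array([(95,145),(95,27),(-95,27),(-95,145)],float)
rt=lambda a:np.array([[np.cos(a),-np.sin(a)],[np.sin(a),np.cos(a)]])
s=least_squares(lambda q:((rt(q[2])@U.T).T+q[:2]-W).ravel(),[590,120,.29])
x,y,a=s.x;print("unit",s.x,s.fun.round(1))
T=lambda u:rt(a)@np.array(u)+[x,y]
print("axis shut",T((-15,-60)),"slot0",T((-15,-86)),"slot1",T((-41,-60)))
print("disc obs",hit(p,f((405,254)),107.5),"slot obs",hit(p,f((446,248)),94))
E
python3 fit.py
python3 - <<'E'
from h import *
o=manip.get_obs();print(o["qpos"],rot(o["ee_rot"]).round(3), o["wrist_force"])
E
```

```text
unit [5.91552009e+02 1.42354611e+02 3.06001316e-01] [ 0.5  3.2  3.  -1.5 -2.2 -3.5 -1.2  1.9]
axis shut [595.32370963  80.62314216] slot0 [603.15616093  55.83095172] slot1 [570.53151919  72.79069086]
disc obs [597.39447793  81.67911813 107.5       ] slot obs [603.20587742  57.36788229  94.        ]
[ 1.07238702  0.43447608  0.02498656  1.57317846 -0.01162182  1.13400974
 -0.0751193 ] [[ 0.923  0.385  0.   ]
 [ 0.385 -0.923 -0.   ]
 [ 0.     0.    -1.   ]] [ 0.28467043 -0.57562421  0.17349227]
```

```bash
python3 -m handwheel '[[0,0,-20,0,0],[0,0,-40,0,0]]' 20
```

```text
clock: 0.87
tool_pos: [240.6, -575.9, 266.1]
ee_rot: [-0.001, 0.98, 0.197, -0.0]
wrist_force: [-0.9, -0.5, 0.5]
gripper_width: 0.9
finger_force: 0.0
```

```bash
python3 -m handwheel '[[32,-25,0,0,0],[64,-49,0,0,0],[96,-74,0,0,0],[128,-99,0,0,0],[160,-123,0,0,0],[192,-148,0,0,0],[224,-172,0,0,0],[256,-197,0,0,0],[288,-222,0,0,0],[320,-246,0,0,0]]'; python3 -c "
from h import *
print(manip.get_obs()['qpos'])"
```

```text
clock: 1.7
tool_pos: [442.0, -224.4, 267.1]
ee_rot: [0.0, 0.98, 0.197, 0.0]
wrist_force: [1.5, -0.1, 0.3]
gripper_width: 0.18
finger_force: 0.0
[ 0.51984149  0.20175869 -0.18837039  1.80794454  0.04161439  1.13499823
 -0.85738647]
```

```bash
python3 -m handwheel '[[26,-20,0,-0.12,0],[51,-39,0,-0.24,0],[77,-59,0,-0.36,0],[103,-79,0,-0.48,0],[128,-98,0,-0.6,0],[154,-118,0,-0.72,0],[179,-138,0,-0.84,0],[205,-158,0,-0.96,0],[230,-177,0,-1.08,0],[256,-197,0,-1.2,0]]'; python3 -c "
from h import *
print(manip.get_obs()['qpos'])"; python3 -m handwheel '[[0,0,0,-0.12,0],[0,0,0,-0.24,0],[0,0,0,-0.36,0],[0,0,0,-0.48,0],[0,0,0,-0.6,0],[0,0,0,-0.72,0],[0,0,0,-0.84,0],[0,0,0,-0.96,0],[0,0,0,-1.08,0],[0,0,0,-1.2,0]]'; python3 -c "
from h import *
print(manip.get_obs()['qpos'])"
```

```text
clock: 2.53
tool_pos: [602.3, 55.2, 266.9]
ee_rot: [0.0, 0.696, 0.718, 0.0]
wrist_force: [0.0, -0.2, 0.2]
gripper_width: 0.004
finger_force: 0.0
[ 0.17025072  0.42468632 -0.50750473  1.53395248  0.21388687  1.23814031
 -0.33923073]
clock: 3.37
tool_pos: [601.7, 53.9, 266.7]
ee_rot: [0.0, 0.169, 0.986, -0.0]
wrist_force: [-0.8, -0.8, -1.3]
gripper_width: 0.007
finger_force: 0.0
[ 0.33743896  0.48335077 -0.77418959  1.52151955  0.34641335  1.27839604
  0.75070119]
```

```bash
python3 -m handwheel '[[0,0,20,-0.12,0],[0,0,40,-0.24,0],[0,0,60,-0.36,0],[0,0,80,-0.48,0],[0,0,90,-0.6,0],[0,0,90,-0.65,0],[0,0,90,-0.65,0]]'; python3 - <<'E'
from h import *
o=manip.get_obs();print(o['qpos'],o["tool_pos"],rot(o["ee_rot"]).round(3))
p=cams.camera_params("wrist");im=cams.get_image("wrist");cv2.imwrite("pics/w1.png",im[:,:,::-1]);np.save("w1.npy",p,allow_pickle=True)
for t in ["slot","turn_disc"]:
  for r in search_frame("wrist",t)[:2]:print(t,r,hitf(p,r["at"],94))
im=cams.get_image("scene");cv2.imwrite("pics/s2.png",cv2.resize(im[100:300,180:430,::-1],(750,600),interpolation=cv2.INTER_CUBIC))
E
```

```text
clock: 3.95
tool_pos: [601.3, 53.6, 175.7]
ee_rot: [-0.001, -0.152, 0.988, 0.0]
wrist_force: [0.3, 0.4, 0.1]
gripper_width: 0.003
finger_force: 0.0
[ 0.40233122  0.60742809 -0.89152481  1.63781681  0.50812152  1.14683017
  1.25937351] [601.27296645  53.5571657  175.65253256] [[-0.954 -0.301 -0.002]
 [-0.301  0.954 -0.   ]
 [ 0.002  0.001 -1.   ]]
slot {'at': [299.6, 197.1], 'confidence': 0.9} [587.85910919  83.54057945  94.        ]
turn_disc {'at': [295.9, 196.2], 'confidence': 0.93} [588.06369815  80.28196226  94.        ]
```

View pics/w1.png

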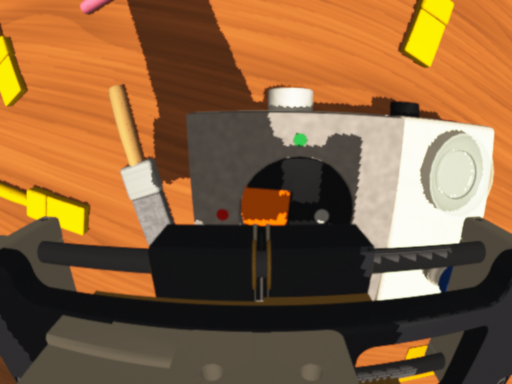

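View pics/s2.png

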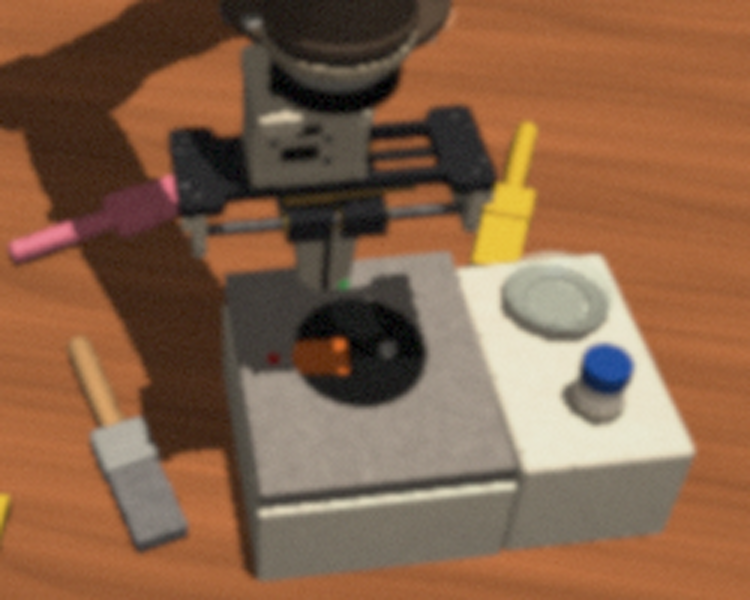

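The wrist view shows the slot at columns 242–290, row 190 and below, ahead of the shut fingertips at about column 262. The green dot is at (300,139) and the red dot at (222,214). The shut fingertips look narrow, about 25 mm.

```bash
python3 - <<'E'
from h import *
p=np.load("w1.npy",allow_pickle=True).item()
a=.306;Rw=np.array([[np.cos(a),-np.sin(a)],[np.sin(a),np.cos(a)]])
for n,uv,z in [("tip",(262,300),176),("slotfrontL",(243,189),96),("slotfrontR",(290,191),96),("slotR2",(288,222),94),("discL",(243,188),109),("discfront",(302,158),112),("discR",(354,215),108),("white",(321,215),108),("green",(300,139),114),("red",(222,214),108),("slotdet",(299.6,197.1),94)]:
    w=hitf(p,uv,z);print(n,w.round(1),"rel axis, unit frame",(Rw.T@(w[:2]-[595.8,81.2])).round(1))
print(p["origin"])
E
```

```text
tip [641.2  66.9 176. ] rel axis, unit frame [ 39.  -27.3]
slotfrontL [595.   36.1  96. ] rel axis, unit frame [-14.4 -42.7]
slotfrontR [584.9  73.7  96. ] rel axis, unit frame [-12.6  -3.8]
slotR2 [611.8  81.4  94. ] rel axis, unit frame [15.3 -4.7]
discL [591.   35.7 109. ] rel axis, unit frame [-18.3 -41.9]
discfront [554.5  71.5 112. ] rel axis, unit frame [-42.3   3.2]
discR [585.6 129.7 108. ] rel axis, unit frame [ 4.8 49.3]
white [593.8 102.5 108. ] rel axis, unit frame [ 4.5 20.9]
green [541.2  65.2 114. ] rel axis, unit frame [-56.9   1.1]
red [617.   25.7 108. ] rel axis, unit frame [  3.4 -59.3]
slotdet [587.9  83.5  94. ] rel axis, unit frame [-6.9  4.6]
[536.4437976   33.28420492 334.55083745]
```

```bash
python3 -m handwheel '[[-5,3,20,0,0],[-5,3,40,0,0],[-5,3,58,0,0],[-5,3,68,0,0],[-5,3,72,0,0],[-5,3,76,0,0],[-5,3,76,0,0]]'; python3 - <<'E'
from h import *
p=cams.camera_params("wrist");im=cams.get_image("wrist")
im2=cams.get_image("scene");im2=cv2.resize(im2[190:260,240:340,::-1],(400,280),interpolation=cv2.INTER_CUBIC)
im=cv2.resize(im[120:260,170:370,::-1],(400,280),interpolation=cv2.INTER_CUBIC)
cv2.imwrite("pics/c3.png",np.hstack([im,im2]))
E
```

```text
clock: 4.73
tool_pos: [605.7, 58.5, 100.9]
ee_rot: [0.0, -0.151, 0.988, -0.0]
wrist_force: [0.0, -1.1, 0.2]
gripper_width: 0.005
finger_force: 0.0
```

View pics/c3.png

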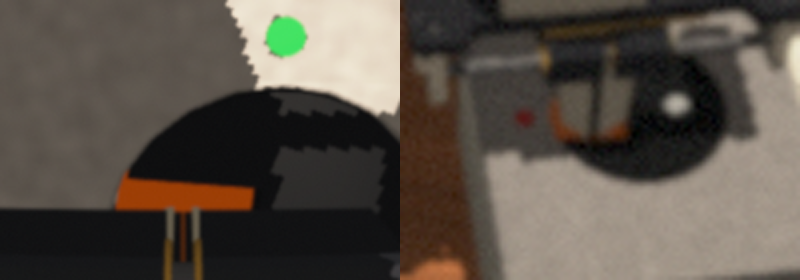

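The tips are inside the slot with no contact. The orange floor shows around them in both views. Next I press.

```bash
python3 -m handwheel '[[0,0,3,0,0],[0,0,6,0,0],[0,0,9,0,0],[0,0,12,0,0],[0,0,14,0,0],[0,0,14,0,0]]';python3 -m handwheel '[[0,0,2,0,0],[0,0,4,0,0],[0,0,4,0,0]]'
```

```text
clock: 5.33
tool_pos: [605.4, 58.3, 86.5]
ee_rot: [-0.0, -0.151, 0.988, -0.0]
wrist_force: [-2.1, -0.4, 4.6]
gripper_width: 0.001
finger_force: 2.5
clock: 5.58
tool_pos: [606.0, 58.6, 84.0]
ee_rot: [0.001, -0.151, 0.988, -0.0]
wrist_force: [-4.6, -2.1, 14.3]
gripper_width: 0.009
finger_force: 7.0
```

```bash
python3 -m handwheel '[[2.6,0.1,0,0.1,0],[5.2,0.5,0,0.2,0],[7.7,1.2,0,0.3,0],[10.1,2.1,0,0.4,0],[12.5,3.2,0,0.5,0],[14.7,4.5,0,0.6,0],[14.7,4.5,0,0.6,0]]'; python3 - <<'E'
from h import *
o=manip.get_obs();print(o["ft_torque"],o["qpos"]);r=np.array(o["tool_pos"][:2])-[596.9,82.8];print(np.hypot(*r))
E
```

```text
clock: 6.17
tool_pos: [592.0, 57.5, 84.2]
ee_rot: [0.002, 0.151, 0.989, -0.0]
wrist_force: [1.5, -3.0, 8.9]
gripper_width: 0.005
finger_force: 4.5
[-0.54357608 -0.40726247 -0.01729446] [ 0.27325031  0.63612208 -0.68236954  1.76491938  0.49541795  0.91510479
  0.6450587 ]
25.745634324061545
```

```bash
python3 -m handwheel '[[2.6,0.1,0.5,0.1,0],[5.2,0.5,1,0.2,0],[7.7,1.2,1,0.3,0],[10.1,2.1,1,0.4,0],[12.5,3.2,1,0.5,0],[14.7,4.5,1,0.6,0],[16.7,6.1,1,0.7,0],[18.7,7.9,1,0.8,0],[20.4,9.8,1,0.9,0],[21.9,12,1,1.0,0]]'; python3 - <<'E'
from h import *
o=manip.get_obs();print(o["ft_torque"],o["qpos"],rot(o["ee_rot"])[:2,:2].round(3));r=np.array(o["tool_pos"][:2])-[596.9,82.8];print(np.hypot(*r))
im=cams.get_image("wrist");cv2.imwrite("pics/w4.png",cv2.resize(im[100:300,130:400,::-1],(760,563)))
E
```

```text
clock: 7.0
tool_pos: [573.4, 72.4, 83.4]
ee_rot: [0.002, 0.607, 0.795, -0.002]
wrist_force: [-1.5, -13.6, 22.1]
gripper_width: 0.001
finger_force: 11.1
[-2.87967499  0.23014491  0.00781859] [ 0.08328053  0.55630756 -0.43161037  1.81921469  0.31031161  0.83271256
 -0.2349112 ] [[-0.264  0.965]
 [ 0.965  0.264]]
25.661205167487807
```

View pics/w4.png

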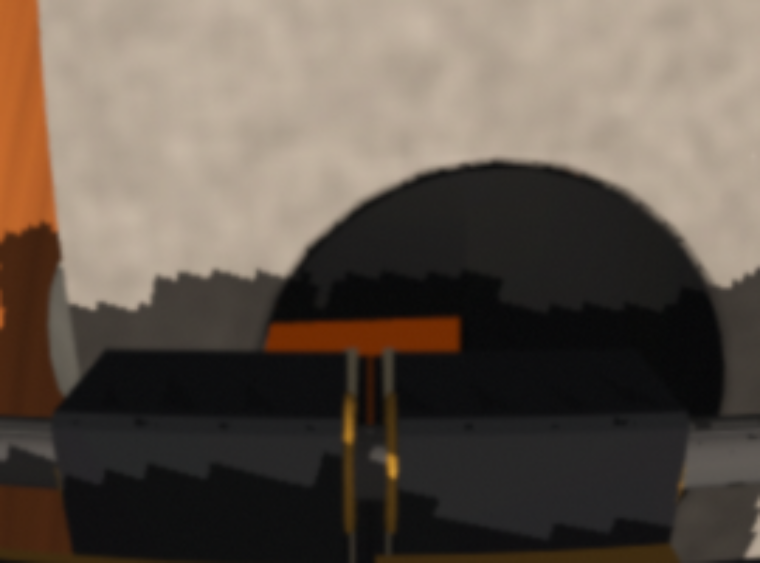

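```bash
python3 -m handwheel '[[1,0,0,0.04,0],[2,0,0,0.08,0],[2,0,0,0.08,0]]'; python3 - <<'E'
from h import *
o=manip.get_obs();print(o["ft_torque"])
E
```

```text
clock: 7.3
tool_pos: [573.8, 74.3, 83.5]
ee_rot: [0.003, 0.637, 0.771, -0.001]
wrist_force: [-2.7, -12.5, 20.3]
gripper_width: 0.004
finger_force: 11.6
[-2.72365576  0.51231682  0.02388297]
```

```bash
python3 -m handwheel '[[1,0,0,0.04,0],[2,0,0,0.08,0],[2,0,0,0.08,0]]'; python3 - <<'E'
from h import *
o=manip.get_obs();print(o["ft_torque"])
E
```

```text
clock: 7.55
tool_pos: [573.4, 75.8, 83.5]
ee_rot: [0.003, 0.667, 0.745, -0.001]
wrist_force: [-3.2, -13.7, 20.6]
gripper_width: 0.004
finger_force: 14.8
[-2.99407454  0.47416091  0.04223301]
```

```bash
python3 -m handwheel '[[1,0.5,0,0,0],[2,0.7,0,0,0],[3,1,0,0,0],[3,1,0,0,0]]'; python3 -m handwheel '[[1,0.5,0,0,0],[2,0.7,0,0,0],[3,1,0,0,0],[3,1,0,0,0]]'
```

```text
clock: 7.88
tool_pos: [573.4, 76.0, 83.4]
ee_rot: [0.003, 0.667, 0.745, -0.003]
wrist_force: [-4.7, -21.3, 25.9]
gripper_width: 0.007
finger_force: 17.2
clock: 8.22
tool_pos: [573.4, 76.2, 83.2]
ee_rot: [0.004, 0.668, 0.744, -0.005]
wrist_force: [-9.1, -27.8, 29.5]
gripper_width: 0.007
finger_force: 19.4
```

```bash
python3 - <<'E'
from h import *
p=cams.camera_params("wrist");np.save("w5.npy",p,allow_pickle=True)
a=cams.get_image("wrist");cv2.imwrite("pics/w5r.png",a[:,:,::-1])
b=cams.get_image("scene");a=cv2.resize(a[110:260,170:370,::-1],(400,300),interpolation=cv2.INTER_CUBIC)
b=cv2.resize(b[180:270,240:360,::-1],(400,300),interpolation=cv2.INTER_CUBIC);t=cams.get_image("top");t=cv2.resize(t[130:210,165:265,::-1],(375,300),interpolation=cv2.INTER_CUBIC)
cv2.imwrite("pics/c5.png",np.vstack([np.hstack([a,b]),np.hstack([t,np.zeros((300,425,3),np.uint8)])]))
E
```

```text
(no output)
```

View pics/c5.png

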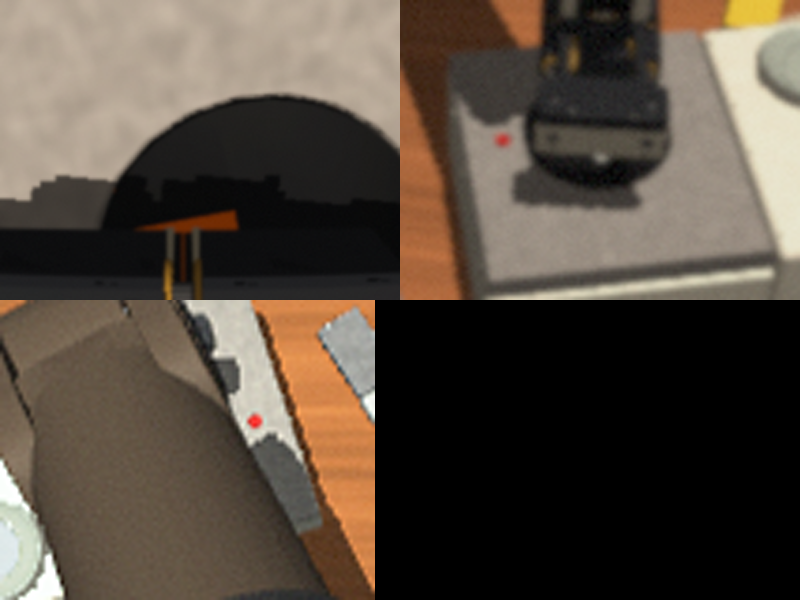

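```bash
python3 - <<'E'
from h import *
p=np.load("w5.npy",allow_pickle=True).item()
a=.306;Rw=np.array([[np.cos(a),-np.sin(a)],[np.sin(a),np.cos(a)]])
for z in (84,98):
    A,B=[(Rw.T@(hitf(p,u,z)[:2]-[596.9,82.8])) for u in ((237.5,224.5),(289,215))]
    d=A-B;print(z,A.round(1),B.round(1),"slot dir cw from -y:",np.arctan2(-d[0],-d[1]))
o=manip.get_obs();print((Rw.T@(np.array(o["tool_pos"][:2])-[596.9,82.8])), rot(o["ee_rot"])[:2,:2].round(3))
E
```

```text
84 [-35.2  13.5] [-5.6 13.4] slot dir cw from -y: 1.5754732835211143
98 [-32.9  18.6] [-6.  18.4] slot dir cw from -y: 1.5754732835211134
[-24.34787153   0.78883528] [[-0.107  0.994]
 [ 0.994  0.107]]
```

The slot now reads 1.575 rad and the force has climbed against the hard stop, so the fastener is locked. I'll ease off sideways and lift out.

```bash
python3 -m handwheel '[[-2,0,0,0,0],[-4,-1,-1,0,0],[-4,-1,-5,0,0],[-4,-1,-15,0,0],[-4,-1,-30,0,0],[-4,-1,-60,0,0],[-4,-1,-95,0,0],[-4,-1,-130,0,0],[-4,-1,-130,0,0]]'; python3 -m handwheel '[[0,-40,0,0,0],[0,-80,0,0,0],[0,-120,0,0,0],[0,-150,0,0,0],[0,-150,0,0,0],[0,-150,0,0,0]]'; python3 - <<'E'
from h import *
cv2.imwrite("pics/end.png",cv2.resize(cams.get_image("scene")[100:300,180:430,::-1],(750,600),interpolation=cv2.INTER_CUBIC))
E
```

```text
clock: 9.12
tool_pos: [575.9, 84.5, 219.1]
ee_rot: [0.003, 0.665, 0.747, 0.005]
wrist_force: [2.2, 1.1, 0.9]
gripper_width: 0.003
finger_force: 0.0
clock: 9.62
tool_pos: [422.6, 65.2, 212.3]
ee_rot: [0.001, 0.665, 0.747, 0.0]
wrist_force: [0.9, 0.0, 0.0]
gripper_width: 0.006
finger_force: 0.0
```

View pics/end.png

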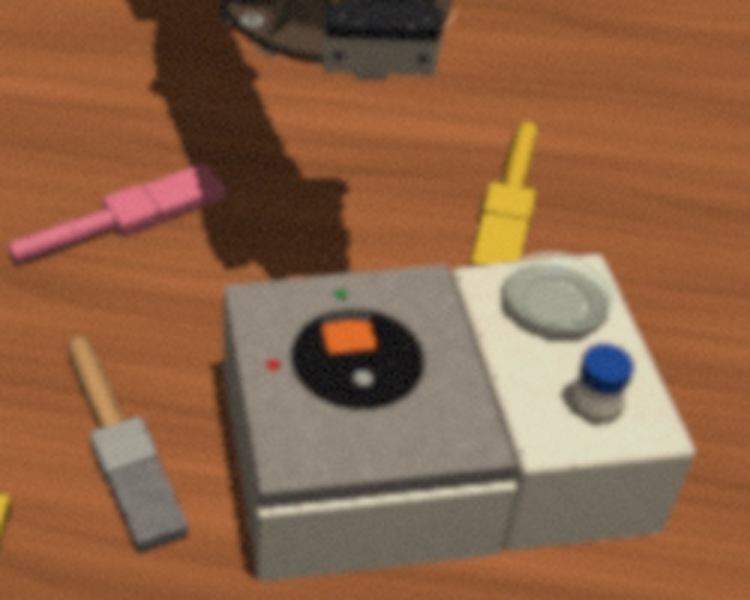

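The slot at crop px (348,337) points to the green dot at (341,294). The hatch is flush, and the dish, jar and brush haven't moved.

```bash
python3 -c "
from bench import manip
print(manip.finish_job())"
```

```text
the job is handed in; nothing more can be done
None
```

The hatch is pressed flush and locked, with the slot turned to the green dot (measured at 1.575 rad from the wrist image), the arm is clear, the dish, jar and brush look unmoved in the last picture, and the job was handed in shortly after 9.6 s; no verdict came back.

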